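Close the photometer cell and set its blank range selector

ROBOT

A 7-joint arm with a two-finger parallel gripper is mounted at the origin on the work surface. World frame = base frame: x ahead of the robot, y to its left, z up, the work surface at z = 0. Lengths are in m, angles in rad, forces in N, time in s.
With the tool pointing down it reaches from about 0.4 to 0.85 m from the base axis. Payload 4.5 kg.
Tool frame: the origin (TCP) lies on the centre line of the jaws, within the pads' length; the fingertips stand 11 mm ahead of it and the grasp point (between the pads) lies 8 mm behind it; z points along the fingers, y is the line along which they close (so a half turn about z gives the same grasp; the last joint's range is limited). The gripper opens to 88 mm and grips with 3 to 60 N. Pads are 18 mm wide; open, the fingers measure 123 mm over their backs; the gripper's body (75 mm by 187 mm) begins 45 mm behind the grasp point.
Start: joints at [-1.126, 0.689, -0.195, 1.565, 0.157, 0.902, -0.215], TCP at [0.25, 0.573, 0.25] pointing down, gripper open.
Joint ranges: [-3.01, 3.01], [-0.46, 2.08], [-1.47, 1.51], [0.13, 2.56], [-1, 4.14], [0.04, 2.09], [-2.66, 2.66]. Speed limits (rad/s): [2.57, 2.57, 3.14, 3.14, 3.14, 3.14, 3.14].

INTERFACE

Orientations are given as a unit quaternion [x, y, z, w].
In Python, from plant import * gives the robot as it stands. The module is installed in compiled form; this text tells all that it offers.
- The arm moves only by the tool send_rows, never from a script. Its argument "motion" is a list of rows, each an object of numbers: "x", "y", "z": the shift along the tool's x, y, z in cm; "rx", "ry", "rz": the turn, a rotation vector about the tool's x, y, z in rad; "jaw": the finger opening in cm, from 0 to 8.81. In form: [{"x": .., "y": .., "z": .., "rx": .., "ry": .., "rz": .., "jaw": ..}, ...]. A call has exactly 5 rows; each row shifts and turns the commanded pose from where the row before left it, along the tool's axes as they then stand; what a row does not reach is not made up. A row lasts 1/10 s, in which the tool goes at most 50 mm and 8.59 degrees, less where a joint would pass 70% of its speed; a pose out of reach is approached as far as the arm can. A call is refused whole if a number of a shift passes 5 or a number of a turn 0.15, either way. A call with a gripper value outside its range is refused whole. The fingers move at their own pace and stop on an object; "grip_force" is the grip in N (left out, the last holds). Time passes only in rows, so rows that do not move let the fingers close, or fill a call up. It gives the time, the measured TCP pose, the force, the opening and the grip force at its end, in the units of the state.
- get_state(): the state, without advancing time (a new reading comes with each control period).
- snapshot(name): name is "scene" or "top"; returns a dict with "img" (384x512x3 uint8, red, green, blue), "vertical_fov" (degrees; the focal length in pixels is half the picture's height over the tangent of half this angle, whatever the lens; pixels are square), "cx", "cy" (the principal point, pixels), "extrinsics" (4x4, takes a point from camera to world coordinates). Camera axes: x right, y up, looking along -z (the intrinsics and any distortion apply to the point x, -y, -z); pixel columns grow to the right and rows downward; lengths in m; the calibration is good to about 2 mm. A picture is of the moment at which its call begins. There is no depth.
- finish_job(): hands the job in; it is judged then, once.
The state is a dict: "clock": time; "q": joint angles; "qd": joint speeds; "joint_torque": joint torques, N m; "tool_pos": TCP position; "eef_rot": TCP orientation; "contact_force": force on the tool from outside, world axes, zero at the start; "moment": the same for the moment, N m; "opening": opening from 0.0 (shut) to 1.0 (fully open); "finger_force": force on a finger pad.
Only numpy, scipy, OpenCV 4.12 (cv2) and the standard library are available. Lean on these libraries where they do the work, as an engineer would, in place of code of your own. Each camera call takes 0.05 s, during which the arm holds its last target. There are 200 camera calls.

TASK

Get the photometer ready for a reading. Pick up the orange-handled seating tool and press the blue cell cap with it, centred and square, until it clicks fully home, then stand the tool upright back on the green mat. After that wind the blank black selector on the sloping panel anticlockwise right to its end stop, count four clicks clockwise from there and let go, leaving the bottle, dishes and tub where they are.

Things in the scene. Friction and masses are not known exactly. Their poses are not given: they have to be found in the camera images.
- photometer: White bench photometer, fixed, 220 mm deep (x) by 200 mm wide (y). Origin: centre of its underside on the bench; x points from its sloping front to its back, z up; the front faces roughly to the robot's left. Front lip 50 mm high; from there the grey front panel rises to the back at 35 degrees from level over the front 110 mm; the flat rear deck is 127 mm high.
- selector_grip (a point): Black round fluted selector knob, no pointer or marks, 40 mm diameter (43 over the flutes, which are only seen), 31 mm tall, standing 4 mm off the middle of the sloping panel. The point lies on the knob's axis, 10 mm below its outer face and 25 mm out from the panel. z is the axis, pointing out of the panel (35 degrees from vertical, leaning to the photometer's front, -x); x and y turn with the knob.
- selector (a joint): Angle of the selector in rad: 0 at the anticlockwise end stop, growing clockwise as seen facing the knob, to 3.14 at the other stop. Click positions every 20 degrees (0.349 rad): 0, 0.349, 0.698, ...; a spring detent with about 0.07 Nm peak torque on the way between them; let go, it springs to the nearest one. Starts at any click from the 2nd to the 8th.
- cap_top (a point): Centre of the flat top of the blue snap cap (46 mm diameter, 16 mm thick) over the cell on the photometer's rear deck; z up. It starts 6 mm proud of a black collar (56 mm diameter, 6 mm high), its top 155 mm above the bench; fully home its top is at 149 mm. It slides only straight up and down in the photometer, 55 mm behind the origin along x.
- cap (a joint): How far the cap is pressed in, m: 0 proud, 0.006 fully home. A spring snap: resists with about 4 N at first and at most about 10 N, gives way past 3 mm and then pulls itself down home and stays.
- presser_center (a point): Seating tool, loose, about 150 g, standing upright on the green mat: a round orange handle of 22 mm diameter on an aluminium foot of 38 mm diameter and 14 mm height, 100 mm tall in all. The point is on its axis, half-way up (50 mm above its flat lower face). z is its axis, up when standing.
- presser_face (a point): Centre of the seating tool's flat lower (pressing) face; z along the tool's axis towards the handle.
- mat: Green square mat, fixed, 120 x 120 x 4 mm thick, home of the seating tool. Origin: centre of its underside.
- bottle: Amber bottle, 54 mm diameter, 130 mm tall, standing on a 4 mm thick steel tray on the other side. Origin: centre of its underside. Bystander.
- dishes: Stack of clear dishes, 60 mm diameter, 30 mm tall, on the same tray. Origin: centre of its underside. Bystander.
- tub: White tub with yellow lid, 70 mm diameter, 90 mm tall, on the bench, far right. Origin: centre of its underside. Bystander.
Not all that is in view belongs to the job. Leave any yellow look-alike of the part that bears presser_center alone.

How it is judged:
On the way, in this order (a step that is already met when the one before it is completed fails the run):
1. the cap is pressed home with the seating tool held in the gripper, centred and square on it (value of joint cap above 0.005 m and distance between presser_face and cap_top below 0.01 m and angle between the z axis of presser_face and the z axis of cap_top, either way round below 0.14 rad and contact force between the fingers and presser above 1 N), for 0.05 s.
2. the seating tool stands upright on the mat again (angle between presser_face's own z axis and vertical below 0.1 rad and height (world z) of presser_face below 0.008 m and horizontal distance between presser_face and mat below 0.06 m and contact force between the fingers and presser below 0.1 N), for 0.1 s.
3. the selector is wound back to its anticlockwise end stop (value of joint selector below 0.12 rad), for 0.05 s.
4. the selector is at the fourth click from the stop (value of joint selector between 1.27 and 1.52 rad), for 0.2 s.
At the end, for the whole second after the job is handed in: The selector rests at the fourth click from its anticlockwise stop (1.396 rad, within 0.12), the cap is home (pressed in more than 5 mm of 6), and the seating tool stands still and upright (within 0.1 rad) with its foot on the mat, its axis within 60 mm of the mat's centre (all of step 4 and value of joint cap above 0.005 m and angle between presser_face's own z axis and vertical below 0.1 rad and height (world z) of presser_face below 0.008 m and horizontal distance between presser_face and mat below 0.06 m and linear speed of presser below 0.02 m/s); the robot touches nothing.
It fails at once if the cap is pushed with the bare fingers (contact force between the fingers and cap above 4 N).
It fails at once if a bystander is moved by more than 25 mm or tipped (distance of any of bottle, dishes, tub from where it was at the start of the episode above 0.025 m or angle between any of bottle, tub's own z axis and vertical above 0.3 rad).
It also fails if it takes over 72 s, if anything falls off the work surface, if the arm or the gripper's body presses on something with over 40 N, if the wrist force passes 120 N, or if a joint passes its speed limit or range.

## Working session

There is one attempt and no reset: what is moved stays moved. The work goes in short steps, Python scripts to look and compute and a tool call to move; the robot and the scene stay as the last step left them, time stands still between calls to the robot, and variables do not carry over. Pictures are saved under pics/ and viewed, at most 10 in all, crops included, and the job is handed in when it is done.

Besides the shell and the picture viewer there is one more tool, called after "Call:" as name(argument=value, ...) on one line, values as JSON. send_rows: Moves the arm, as the interface text tells. Its arguments: {"type":"object","properties":{"motion":{"type":"array"},"grip_force":{"type":"number"}},"required":["motion"]}

```bash
mkdir -p pics; cat > h.py <<'E'
from plant import *
import numpy as np, cv2
from scipy.spatial.transform import Rotation as R
def snap(n):
    s=snapshot(n); s['f']=192/np.tan(np.radians(s['vertical_fov'])/2); return s
def ray(s,u,v):
    E=np.array(s['extrinsics']); d=np.array([(u-s['cx'])/s['f'],-(v-s['cy'])/s['f'],-1]); return E[:3,3],E[:3,:3]@d
def onz(s,u,v,z):
    o,d=ray(s,u,v); return o+d*(z-o[2])/d[2]
def proj(s,p):
    E=np.array(s['extrinsics']); c=E[:3,:3].T@(np.array(p)-E[:3,3]); return s['cx']+s['f']*c[0]/-c[2], s['cy']-s['f']*c[1]/-c[2]
def save(s,n): cv2.imwrite('pics/'+n,cv2.cvtColor(s['img'],cv2.COLOR_RGB2BGR))
E
python3 - <<'E'
from h import *
ss=[snap(n) for n in('scene','top')]
for n,s in zip(('scene','top'),ss):
    print(n,[k for k in s],s['vertical_fov'],s['cx'],s['cy'],np.round(s['extrinsics'],3).tolist())
    for k in s:
        if k not in('img','extrinsics'):print(k,s[k])
    cv2.imwrite('pics/%s0.png'%n,s['img'][:,:,::-1])
print(get_state())
E
```

```text
scene ['img', 'vertical_fov', 'cx', 'cy', 'extrinsics', 'f'] 52.65760918156177 244.87624492478693 186.25052652197988 [[-0.822, -0.369, 0.434, 0.956], [0.57, -0.531, 0.627, 0.654], [-0.001, 0.763, 0.646, 0.795], [0.0, 0.0, 0.0, 1.0]]
vertical_fov 52.65760918156177
cx 244.87624492478693
cy 186.25052652197988
f 387.9912865558866
top ['img', 'vertical_fov', 'cx', 'cy', 'extrinsics', 'f'] 50.71790404675452 253.20911566528244 191.3645857323922 [[0.008, 0.987, -0.163, 0.351], [-1.0, 0.011, 0.022, 0.019], [0.024, 0.163, 0.986, 1.281], [0.0, 0.0, 0.0, 1.0]]
vertical_fov 50.71790404675452
cx 253.20911566528244
cy 191.3645857323922
f 405.09982137227615
{'clock': 0.1, 'q': array([-1.12620637,  0.68992818, -0.19452774,  1.56621573,  0.15729791,
        0.90248519, -0.21511766]), 'qd': array([-0.0009269 , -0.00164864,  0.00228516, -0.0038239 , -0.00014645,
        0.00063275, -0.00039526]), 'joint_torque': array([-3.83098813e-03, -5.28502142e+01, -1.27164211e+00, -1.53838795e+01,
       -5.25755715e-02,  1.93410931e-03,  2.38939185e-05]), 'tool_pos': array([0.24940211, 0.57249652, 0.24897936]), 'eef_rot': array([ 2.03924280e-01,  9.78986318e-01, -8.14757679e-04, -1.14707965e-04]), 'contact_force': array([-0.1777093 ,  0.26825322,  0.6523208 ]), 'moment': array([-0.00974819, -0.02029145,  0.00327827]), 'finger_force': 0.0, 'opening': 0.9992713837235797}
```

View pics/scene0.png

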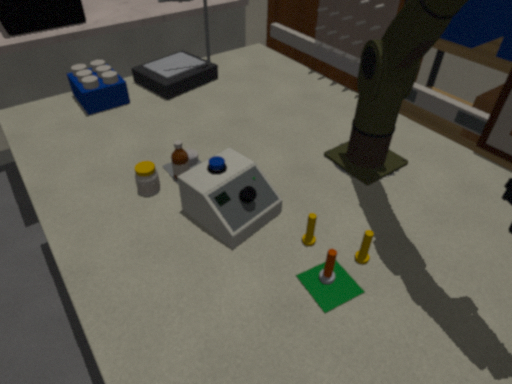

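View pics/top0.png

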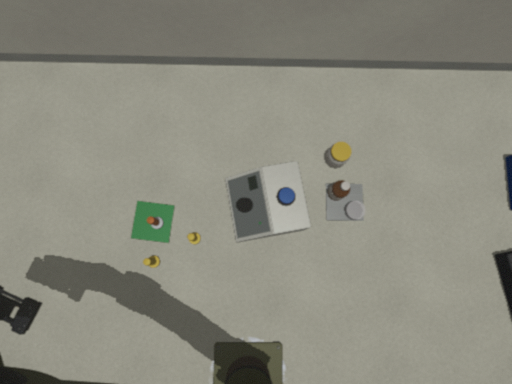

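The scene view shows the orange tool at (330,265) on the green mat. Two yellow look-alikes stand off the mat, at (310,230) and (366,247). In the top view they are orange (154,222) and yellow (194,238) and (152,262). The orange one on the mat fits the description. The cap is at top (286,196) and the knob at (244,205). Next I'll measure and confirm with one crop.

```bash
cat >> h.py <<'E'
def blob(s,lo,hi,box=None,big=True):
    m=cv2.inRange(cv2.cvtColor(s['img'],cv2.COLOR_RGB2HSV),np.array(lo),np.array(hi))
    if box: z=np.zeros_like(m); a,b,c,d=box; z[b:d,a:c]=m[b:d,a:c]; m=z
    n,l,st,c=cv2.connectedComponentsWithStats(m); i=1+np.argmax(st[1:,4]); return c[i],st[i],(l==i)
def tri(a,ua,b,ub):
    (o1,d1),(o2,d2)=ray(a,*ua),ray(b,*ub)
    d1=d1/np.linalg.norm(d1);d2=d2/np.linalg.norm(d2)
    t=np.linalg.lstsq(np.stack([d1,-d2],1),o2-o1,rcond=None)[0]; p,q=o1+d1*t[0],o2+d2*t[1]; return (p+q)/2,np.linalg.norm(p-q)
E
python3 - <<'E'
from h import *
np.set_printoptions(precision=4,suppress=True)
t=snap('top');s=snap('scene')
c,st,m=blob(t,(45,100,50),(80,255,255)); cn=max(cv2.findContours(m.astype(np.uint8),0,2)[0],key=cv2.contourArea)
r=cv2.minAreaRect(cv2.convexHull(cn)); print('mat',r,onz(t,*r[0],.004)); 
P=[onz(t,*q,.004) for q in cv2.boxPoints(r)];print([np.linalg.norm(P[i]-P[i-1]) for i in range(4)])
b1=blob(t,(100,100,30),(125,255,255),(265,175,310,220)); b2=blob(s,(100,100,30),(125,255,255),(200,145,235,180))
print('cap',b1[:2],onz(t,*b1[0],.152),b2[:2],onz(s,*b2[0],.150),tri(t,b1[0],s,b2[0]))
o1=blob(t,(0,140,60),(16,255,255),(130,200,175,245));o2=blob(s,(0,140,60),(16,255,255),(315,240,345,290))
print('orange',o1[:2],o2[:2],tri(t,o1[0],s,o2[0]))
ys,xs=np.where(o2[2]);print('tip',xs[ys<ys.min()+3].mean(),ys.min(), onz(s,xs[ys<ys.min()+3].mean(),ys.min()+2,.104))
k1=blob(t,(0,0,0),(180,255,60),(232,192,258,218));k2=blob(s,(0,0,0),(180,255,60),(236,180,262,208))
print('knob',k1[:2],k2[:2],tri(t,k1[0],s,k2[0]))
# photometer deck in top view
g=t['img'][155:245,220:315]
w=cv2.inRange(cv2.cvtColor(g,cv2.COLOR_RGB2HSV),(0,0,175),(180,40,255)); cn=max(cv2.findContours(w,0,2)[0],key=cv2.contourArea)
r=cv2.minAreaRect(cn);bp=cv2.boxPoints(r)+[220,155];print('deck',r,bp,[onz(t,*q,.127)[:2] for q in bp])
a=cv2.resize(t['img'][150:280,125:320],None,fx=4,fy=4,interpolation=2)[:,:,::-1]
b=cv2.resize(s['img'][140:310,170:380],None,fx=3.05,fy=3.05,interpolation=2)[:,:,::-1]
cv2.imwrite('pics/c1.png',a);cv2.imwrite('pics/c2.png',b)
E
```

```text
mat ((152.29998779296875, 221.3999786376953), (36.34529113769531, 36.62813186645508), 8.13010311126709) [0.463  0.3058 0.004 ]
[np.float64(0.11318045583550983), np.float64(0.114561812819006), np.float64(0.11487022875021995), np.float64(0.1145018365051128)]
cap (array([285.9184, 195.3112]), array([278, 188,  16,  16, 196], dtype=int32)) [ 0.5274 -0.0994  0.152 ] (array([216.2179, 163.162 ]), array([209, 157,  16,  14, 179], dtype=int32)) [ 0.5312 -0.098   0.15  ] (array([ 0.5288, -0.1004,  0.1473]), np.float64(0.0017460061822214203))
orange (array([151.5918, 220.2041]), array([147, 217,  11,   7,  49], dtype=int32)) (array([329.7644, 261.8325]), array([324, 249,  13,  28, 191], dtype=int32)) (array([0.4615, 0.2919, 0.0714]), np.float64(0.0025816107558009273))
tip 331.6842105263158 249 [0.4589 0.2871 0.104 ]
knob (array([243.9524, 204.4233]), array([236, 198,  17,  14, 189], dtype=int32)) (array([247.5492, 196.3934]), array([238, 185,  20,  23, 366], dtype=int32)) (array([0.5071, 0.0189, 0.1002]), np.float64(5.602573499125723e-05))
deck ((67.1728286743164, 49.145973205566406), (50.977027893066406, 35.74184799194336), 79.99201965332031) [[265.1443 182.151 ]
 [300.3423 175.9396]
 [309.2014 226.1409]
 [274.0034 232.3523]] [array([ 0.5693, -0.0418]), array([ 0.5889, -0.1444]), array([ 0.443 , -0.1681]), array([ 0.4244, -0.0674])]
```

View pics/c1.png

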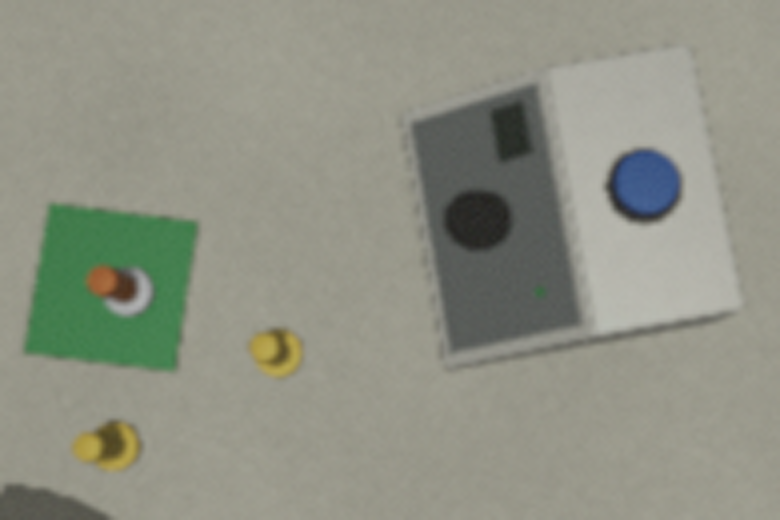

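View pics/c2.png

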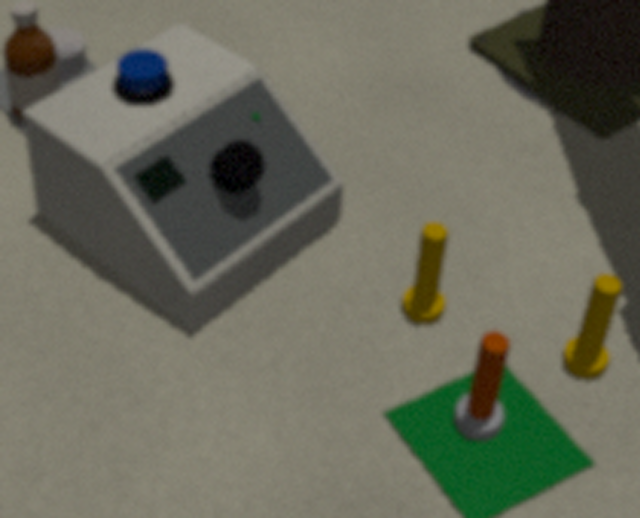

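The crops confirm it: the orange-handled tool with an aluminium foot stands alone on the green mat, and both yellow ones stand off it. The blue cap and black knob are clear. Now I'll work out the first move.

```bash
cat >> h.py <<'E'
np.set_printoptions(precision=3,suppress=True)
def pose():
    s=get_state(); return np.array(s['tool_pos']),R.from_quat(s['eef_rot'])
def plan(p1,r1=None,n=None):
    """rows per 0.1 s in tool axes (cm, rad) from the measured pose to p1,r1"""
    p0,r0=pose(); r1=r0 if r1 is None else r1
    v=(r0.inv()*r1).as_rotvec(); d=np.array(p1)-p0
    n=n or int(np.ceil(max(np.linalg.norm(d)/.045,np.linalg.norm(v)/.14,1)))
    p=p0.copy();r=r0
    print('from',p0,'n',n,'rot total',v)
    for i in range(n):
        print(r.inv().apply(d/n)*100,v/n); r=r*R.from_rotvec(v/n)
E
python3 - <<'E'
from h import *
t=snap('top');s=snap('scene')
print('top disc',onz(t,150.5,220.2,.104),onz(s,170+495/3.05,140+344/3.05,.104))
print('foot',onz(t,157,223,.018),onz(s,170+479/3.05,140+413/3.05,.018))
print('yel',onz(t,125+280/4,150+355/4,.014),onz(t,125+118/4,150+445/4,.014))
for a,b,z in(((685,47),(738,308),.127),((413,122),(447,362),.05)):
  p,q=[onz(t,125+u/4,150+v/4,z) for u,v in(a,b)];print(np.degrees(np.arctan2(*(p-q)[1::-1])),np.linalg.norm(p-q))
plan([.459,.289,.2])
E
```

```text
top disc [0.458 0.289 0.104] [0.461 0.292 0.104]
foot [0.457 0.288 0.018] [0.461 0.291 0.018]
yel [0.41  0.169 0.014] [0.34  0.291 0.014]
10.712859802896396 0.19403987310999998
8.916302877143977 0.1861554095451297
from [0.25  0.573 0.249] n 8 rot total [0. 0. 0.]
[-3.817 -2.207  0.62 ] [0. 0. 0.]
[-3.817 -2.207  0.62 ] [0. 0. 0.]
[-3.817 -2.207  0.62 ] [0. 0. 0.]
[-3.817 -2.207  0.62 ] [0. 0. 0.]
[-3.817 -2.207  0.62 ] [0. 0. 0.]
[-3.817 -2.207  0.62 ] [0. 0. 0.]
[-3.817 -2.207  0.62 ] [0. 0. 0.]
[-3.817 -2.207  0.62 ] [0. 0. 0.]
```

Call:
send_rows(motion=[{"x": -3.05,"y": -1.77,"z": 0.5,"jaw": 5.5},{"x": -3.05,"y": -1.77,"z": 0.5,"jaw": 5.5},{"x": -3.05,"y": -1.77,"z": 0.5,"jaw": 5.5},{"x": -3.05,"y": -1.77,"z": 0.5,"jaw": 5.5},{"x": -3.05,"y": -1.77,"z": 0.5,"jaw": 5.5}], grip_force=30)

```text
schema error: expected keys x, y, z, rx, ry, rz, jaw
```

Call:
send_rows(motion=[{"x": -3.05,"y": -1.77,"z": 0.5,"jaw": 5.5},{"x": -3.05,"y": -1.77,"z": 0.5,"jaw": 5.5},{"x": -3.05,"y": -1.77,"z": 0.5,"jaw": 5.5},{"x": -3.05,"y": -1.77,"z": 0.5,"jaw": 5.5},{"x": -3.05,"y": -1.77,"z": 0.5,"jaw": 5.5}])

```text
schema error: expected keys x, y, z, rx, ry, rz, jaw
```

Call:
send_rows(motion=[{"x": 0},{"x": 0},{"x": 0},{"x": 0},{"x": 0}])

```text
schema error: expected keys x, y, z, rx, ry, rz, jaw
```

Call:
send_rows(motion=[{"x": -3.05,"y": -1.77,"z": 0.5,"rx": 0,"ry": 0,"rz": 0,"jaw": 5.5},{"x": -3.05,"y": -1.77,"z": 0.5,"rx": 0,"ry": 0,"rz": 0,"jaw": 5.5},{"x": -3.05,"y": -1.77,"z": 0.5,"rx": 0,"ry": 0,"rz": 0,"jaw": 5.5},{"x": -3.05,"y": -1.77,"z": 0.5,"rx": 0,"ry": 0,"rz": 0,"jaw": 5.5},{"x": -3.05,"y": -1.77,"z": 0.5,"rx": 0,"ry": 0,"rz": 0,"jaw": 5.5}], grip_force=30)

```text
clock: 0.8
tool_pos: [0.3548, 0.4299, 0.2246]
eef_rot: [0.204, 0.979, 0.0, 0.0]
contact_force: [0.7, 0.3, -0.7]
opening: 0.622
finger_force: 0.0
```

Call:
send_rows(motion=[{"x": -3.05,"y": -1.77,"z": 0.5,"rx": 0,"ry": 0,"rz": 0,"jaw": 5.5},{"x": -3.05,"y": -1.77,"z": 0.5,"rx": 0,"ry": 0,"rz": 0,"jaw": 5.5},{"x": -3.05,"y": -1.77,"z": 0.5,"rx": 0,"ry": 0,"rz": 0,"jaw": 5.5},{"x": -3.05,"y": -1.77,"z": 0.5,"rx": 0,"ry": 0,"rz": 0,"jaw": 5.5},{"x": -3.05,"y": -1.77,"z": 0.5,"rx": 0,"ry": 0,"rz": 0,"jaw": 5.5}])

```text
clock: 1.3
tool_pos: [0.4593, 0.2878, 0.1996]
eef_rot: [0.204, 0.979, 0.0, 0.0]
contact_force: [1.1, 0.2, -0.3]
opening: 0.624
finger_force: 0.0
```

Call:
send_rows(motion=[{"x": 0,"y": 0,"z": 0,"rx": 0,"ry": 0,"rz": 0,"jaw": 5.5},{"x": 0,"y": 0,"z": 0,"rx": 0,"ry": 0,"rz": 0,"jaw": 5.5},{"x": 0,"y": 0,"z": 0,"rx": 0,"ry": 0,"rz": 0,"jaw": 5.5},{"x": 0,"y": 0,"z": 0,"rx": 0,"ry": 0,"rz": 0,"jaw": 5.5},{"x": 0,"y": 0,"z": 0,"rx": 0,"ry": 0,"rz": 0,"jaw": 5.5}])

```text
clock: 1.8
tool_pos: [0.4578, 0.2902, 0.1999]
eef_rot: [0.203, 0.979, 0.0, -0.0]
contact_force: [-0.3, 0.3, 0.4]
opening: 0.624
finger_force: 0.0
```

Call:
send_rows(motion=[{"x": 0,"y": 0,"z": 3,"rx": 0,"ry": 0,"rz": 0,"jaw": 5.5},{"x": 0,"y": 0,"z": 3,"rx": 0,"ry": 0,"rz": 0,"jaw": 5.5},{"x": 0,"y": 0,"z": 3,"rx": 0,"ry": 0,"rz": 0,"jaw": 5.5},{"x": 0,"y": 0,"z": 3,"rx": 0,"ry": 0,"rz": 0,"jaw": 5.5},{"x": 0,"y": 0,"z": 1.9,"rx": 0,"ry": 0,"rz": 0,"jaw": 5.5}])

```text
clock: 2.3
tool_pos: [0.4575, 0.2894, 0.0589]
eef_rot: [0.203, 0.979, -0.001, -0.001]
contact_force: [-0.1, -0.3, 0.9]
opening: 0.623
finger_force: 0.0
```

Call:
send_rows(motion=[{"x": 0,"y": 0,"z": 0,"rx": 0,"ry": 0,"rz": 0,"jaw": 5.5},{"x": 0,"y": 0,"z": 0,"rx": 0,"ry": 0,"rz": 0,"jaw": 1.5},{"x": 0,"y": 0,"z": 0,"rx": 0,"ry": 0,"rz": 0,"jaw": 1.5},{"x": 0,"y": 0,"z": 0,"rx": 0,"ry": 0,"rz": 0,"jaw": 1.5},{"x": 0,"y": 0,"z": 0,"rx": 0,"ry": 0,"rz": 0,"jaw": 1.5}])

```text
clock: 2.8
tool_pos: [0.459, 0.2893, 0.0617]
eef_rot: [0.204, 0.979, 0.001, 0.001]
contact_force: [0.1, 0.4, 0.6]
opening: 0.284
finger_force: 0.0
```

Call:
send_rows(motion=[{"x": 0,"y": 0,"z": 0,"rx": 0,"ry": 0,"rz": 0,"jaw": 1.5},{"x": 0,"y": 0,"z": 0,"rx": 0,"ry": 0,"rz": 0,"jaw": 1.5},{"x": 0,"y": 0,"z": 0,"rx": 0,"ry": 0,"rz": 0,"jaw": 1.5},{"x": 0,"y": 0,"z": 0,"rx": 0,"ry": 0,"rz": 0,"jaw": 1.5},{"x": 0,"y": 0,"z": 0,"rx": 0,"ry": 0,"rz": 0,"jaw": 1.5}])

```text
clock: 3.3
tool_pos: [0.4589, 0.2892, 0.0614]
eef_rot: [0.204, 0.979, 0.0, 0.0]
contact_force: [-0.1, -0.6, 6.1]
opening: 0.243
finger_force: 30.0
```

Call:
send_rows(motion=[{"x": 0,"y": 0,"z": -2,"rx": 0,"ry": 0,"rz": 0,"jaw": 1.5},{"x": 0,"y": 0,"z": -4,"rx": 0,"ry": 0,"rz": 0,"jaw": 1.5},{"x": 0,"y": 0,"z": -4.5,"rx": 0,"ry": 0,"rz": 0,"jaw": 1.5},{"x": 0,"y": 0,"z": -4.5,"rx": 0,"ry": 0,"rz": 0,"jaw": 1.5},{"x": 0,"y": 0,"z": -3.5,"rx": 0,"ry": 0,"rz": 0,"jaw": 1.5}])

```text
clock: 3.8
tool_pos: [0.4586, 0.2889, 0.2481]
eef_rot: [0.204, 0.979, 0.001, 0.0]
contact_force: [1.3, -0.2, -2.7]
opening: 0.247
finger_force: 30.0
```

```bash
python3 - <<'E'
from h import *
plan([.529,-.0995,.245],n=10)
E
```

```text
from [0.459 0.289 0.248] n 10 rot total [0. 0. 0.]
[-2.197 -3.279  0.028] [0. 0. 0.]
[-2.197 -3.279  0.028] [0. 0. 0.]
[-2.197 -3.279  0.028] [0. 0. 0.]
[-2.197 -3.279  0.028] [0. 0. 0.]
[-2.197 -3.279  0.028] [0. 0. 0.]
[-2.197 -3.279  0.028] [0. 0. 0.]
[-2.197 -3.279  0.028] [0. 0. 0.]
[-2.197 -3.279  0.028] [0. 0. 0.]
[-2.197 -3.279  0.028] [0. 0. 0.]
[-2.197 -3.279  0.028] [0. 0. 0.]
```

Call:
send_rows(motion=[{"x": -1.4,"y": -2.08,"z": 0,"rx": 0,"ry": 0,"rz": 0,"jaw": 1.5},{"x": -2.2,"y": -3.28,"z": 0,"rx": 0,"ry": 0,"rz": 0,"jaw": 1.5},{"x": -2.2,"y": -3.28,"z": 0,"rx": 0,"ry": 0,"rz": 0,"jaw": 1.5},{"x": -2.2,"y": -3.28,"z": 0,"rx": 0,"ry": 0,"rz": 0,"jaw": 1.5},{"x": -2.2,"y": -3.28,"z": 0,"rx": 0,"ry": 0,"rz": 0,"jaw": 1.5}])

```text
clock: 4.3
tool_pos: [0.491, 0.1071, 0.2455]
eef_rot: [0.204, 0.979, -0.0, -0.0]
contact_force: [0.4, 0.4, -1.2]
opening: 0.244
finger_force: 30.0
```

Call:
send_rows(motion=[{"x": -2.2,"y": -3.28,"z": 0,"rx": 0,"ry": 0,"rz": 0,"jaw": 1.5},{"x": -2.2,"y": -3.28,"z": 0,"rx": 0,"ry": 0,"rz": 0,"jaw": 1.5},{"x": -2.2,"y": -3.28,"z": 0,"rx": 0,"ry": 0,"rz": 0,"jaw": 1.5},{"x": -2.2,"y": -3.28,"z": 0,"rx": 0,"ry": 0,"rz": 0,"jaw": 1.5},{"x": -2.2,"y": -3.28,"z": 0,"rx": 0,"ry": 0,"rz": 0,"jaw": 1.5}])

```text
clock: 4.8
tool_pos: [0.5262, -0.0871, 0.2454]
eef_rot: [0.204, 0.979, -0.0, -0.0]
contact_force: [1.1, 1.0, -1.3]
opening: 0.241
finger_force: 30.0
```

Call:
send_rows(motion=[{"x": -0.8,"y": -1.2,"z": 0,"rx": 0,"ry": 0,"rz": 0,"jaw": 1.5},{"x": 0,"y": 0,"z": 0,"rx": 0,"ry": 0,"rz": 0,"jaw": 1.5},{"x": 0,"y": 0,"z": 0,"rx": 0,"ry": 0,"rz": 0,"jaw": 1.5},{"x": 0,"y": 0,"z": 0,"rx": 0,"ry": 0,"rz": 0,"jaw": 1.5},{"x": 0,"y": 0,"z": 0,"rx": 0,"ry": 0,"rz": 0,"jaw": 1.5}])

```text
clock: 5.3
tool_pos: [0.5292, -0.0974, 0.2458]
eef_rot: [0.202, 0.979, 0.0, -0.0]
contact_force: [-0.0, -0.8, -2.2]
opening: 0.243
finger_force: 30.0
```

```bash
python3 - <<'E'
from h import *
t=snap('top');s=snap('scene')
print(get_state()['tool_pos'])
a=cv2.resize(s['img'][90:220,150:300],(600,520),interpolation=2)
b=cv2.resize(t['img'][150:250,240:340],(200,200),interpolation=2)
b=np.vstack([b,np.zeros((320,200,3),np.uint8)])
cv2.imwrite('pics/d.png',np.hstack([a,b])[:,:,::-1])
E
```

```text
[ 0.529 -0.098  0.246]
```

View pics/d.png

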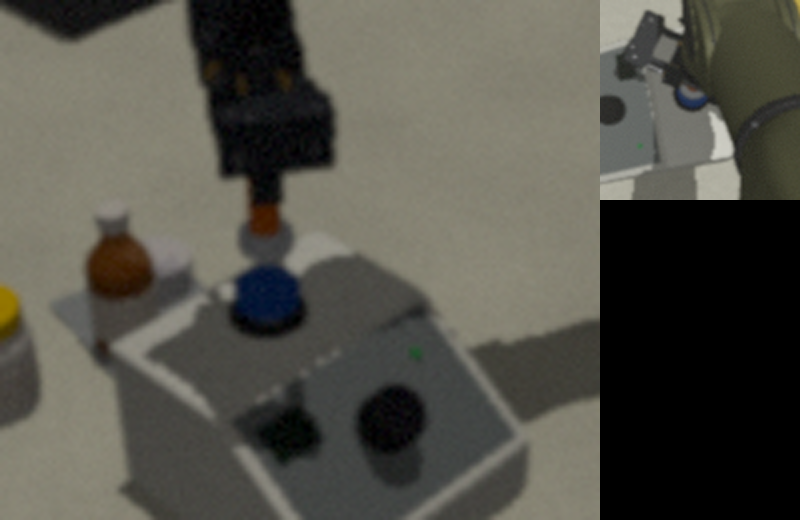

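The foot at (265,238) hangs straight over the cap top at (267,285), so it is aligned. Pressing now.

Call:
send_rows(motion=[{"x": -0.06,"y": -0.14,"z": 1.5,"rx": 0,"ry": 0,"rz": 0,"jaw": 1.5},{"x": 0,"y": 0,"z": 1.2,"rx": 0,"ry": 0,"rz": 0,"jaw": 1.5},{"x": 0,"y": 0,"z": 0.5,"rx": 0,"ry": 0,"rz": 0,"jaw": 1.5},{"x": 0,"y": 0,"z": 0.1,"rx": 0,"ry": 0,"rz": 0,"jaw": 1.5},{"x": 0,"y": 0,"z": 0.1,"rx": 0,"ry": 0,"rz": 0,"jaw": 1.5}])

```text
clock: 5.9
tool_pos: [0.5291, -0.1009, 0.2118]
eef_rot: [0.204, 0.979, 0.0, -0.0]
contact_force: [-1.4, 0.6, 2.3]
opening: 0.237
finger_force: 30.0
```

Call:
send_rows(motion=[{"x": 0,"y": 0,"z": 0.15,"rx": 0,"ry": 0,"rz": 0,"jaw": 1.5},{"x": 0,"y": 0,"z": 0.15,"rx": 0,"ry": 0,"rz": 0,"jaw": 1.5},{"x": 0,"y": 0,"z": 0.15,"rx": 0,"ry": 0,"rz": 0,"jaw": 1.5},{"x": 0,"y": 0,"z": 0.15,"rx": 0,"ry": 0,"rz": 0,"jaw": 1.5},{"x": 0,"y": 0,"z": 0,"rx": 0,"ry": 0,"rz": 0,"jaw": 1.5}])

```text
clock: 6.4
tool_pos: [0.5298, -0.1011, 0.2064]
eef_rot: [0.204, 0.979, 0.0, 0.001]
contact_force: [-2.0, 0.9, 4.6]
opening: 0.239
finger_force: 30.0
```

Call:
send_rows(motion=[{"x": 0,"y": 0,"z": 0.1,"rx": 0,"ry": 0,"rz": 0,"jaw": 1.5},{"x": 0,"y": 0,"z": 0.1,"rx": 0,"ry": 0,"rz": 0,"jaw": 1.5},{"x": 0,"y": 0,"z": 0,"rx": 0,"ry": 0,"rz": 0,"jaw": 1.5},{"x": 0,"y": 0,"z": 0,"rx": 0,"ry": 0,"rz": 0,"jaw": 1.5},{"x": 0,"y": 0,"z": 0,"rx": 0,"ry": 0,"rz": 0,"jaw": 1.5}])

```text
clock: 6.9
tool_pos: [0.53, -0.1012, 0.2062]
eef_rot: [0.204, 0.979, -0.0, 0.001]
contact_force: [-5.3, 0.1, 20.5]
opening: 0.237
finger_force: 30.0
```

20 N against a hard stop at the predicted home height, so the cap is home. Next I'll lift and carry the tool back.

Call:
send_rows(motion=[{"x": 0,"y": 0,"z": -0.5,"rx": 0,"ry": 0,"rz": 0,"jaw": 1.5},{"x": 0,"y": 0,"z": -1.5,"rx": 0,"ry": 0,"rz": 0,"jaw": 1.5},{"x": 0,"y": 0,"z": -2,"rx": 0,"ry": 0,"rz": 0,"jaw": 1.5},{"x": 0.8,"y": 1.2,"z": 0,"rx": 0,"ry": 0,"rz": 0,"jaw": 1.5},{"x": 2.2,"y": 3.28,"z": 0,"rx": 0,"ry": 0,"rz": 0,"jaw": 1.5}])

```text
clock: 7.4
tool_pos: [0.5202, -0.0508, 0.2433]
eef_rot: [0.208, 0.978, -0.001, 0.001]
contact_force: [-0.0, 1.5, -2.0]
opening: 0.239
finger_force: 30.0
```

Call:
send_rows(motion=[{"x": 2.2,"y": 3.28,"z": 0,"rx": 0,"ry": 0,"rz": 0,"jaw": 1.5},{"x": 2.2,"y": 3.28,"z": 0,"rx": 0,"ry": 0,"rz": 0,"jaw": 1.5},{"x": 2.2,"y": 3.28,"z": 0,"rx": 0,"ry": 0,"rz": 0,"jaw": 1.5},{"x": 2.2,"y": 3.28,"z": 0,"rx": 0,"ry": 0,"rz": 0,"jaw": 1.5},{"x": 2.2,"y": 3.28,"z": 0,"rx": 0,"ry": 0,"rz": 0,"jaw": 1.5}])

```text
clock: 7.9
tool_pos: [0.4828, 0.1487, 0.2428]
eef_rot: [0.203, 0.979, 0.0, -0.001]
contact_force: [1.4, 0.7, -1.6]
opening: 0.241
finger_force: 30.0
```

Call:
send_rows(motion=[{"x": 2.2,"y": 3.28,"z": 0,"rx": 0,"ry": 0,"rz": 0,"jaw": 1.5},{"x": 2.2,"y": 3.28,"z": 0,"rx": 0,"ry": 0,"rz": 0,"jaw": 1.5},{"x": 2.2,"y": 3.28,"z": 0,"rx": 0,"ry": 0,"rz": 0,"jaw": 1.5},{"x": 1.4,"y": 2.1,"z": 0,"rx": 0,"ry": 0,"rz": 0,"jaw": 1.5},{"x": 0,"y": 0,"z": 0,"rx": 0,"ry": 0,"rz": 0,"jaw": 1.5}])

```text
clock: 8.4
tool_pos: [0.4557, 0.2939, 0.2429]
eef_rot: [0.2, 0.98, 0.002, -0.001]
contact_force: [-0.4, -1.1, -1.2]
opening: 0.243
finger_force: 30.0
```

```bash
python3 - <<'E'
from h import *
s=snap('scene'); save(s,'e_full.png')
b=blob(s,(100,100,30),(125,255,255),(200,145,235,180));print(b[:2])
plan([.4605,.2915,.064],n=1)
cv2.imwrite('pics/e.png',cv2.resize(s['img'][130:320,170:400],None,fx=3,fy=3,interpolation=2)[:,:,::-1])
E
```

```text
(array([216.385, 165.   ]), array([209, 159,  16,  13, 179], dtype=int32))
from [0.457 0.291 0.243] n 1 rot total [0. 0. 0.]
[-0.353  0.241 17.871] [0. 0. 0.]
```

View pics/e.png

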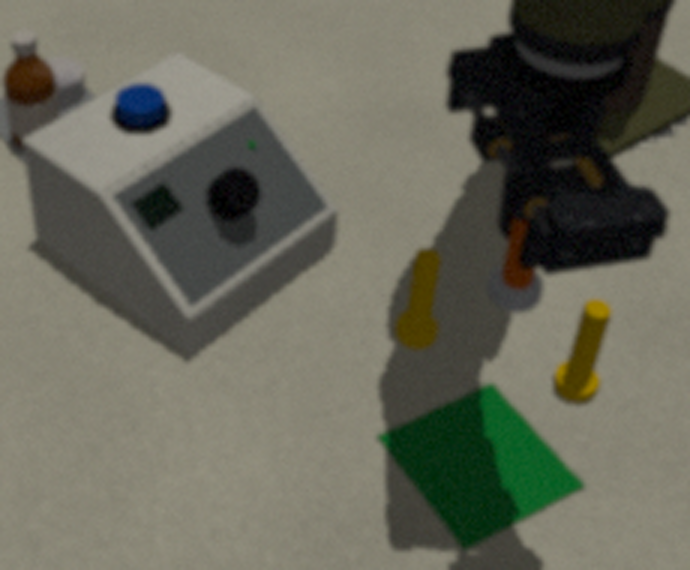

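The cap is now seated in its collar, 2 px lower, and the tool hangs upright above the mat. Setting it down.

Call:
send_rows(motion=[{"x": -0.3,"y": 0.2,"z": 4,"rx": 0,"ry": 0,"rz": 0,"jaw": 1.5},{"x": 0,"y": 0,"z": 4.5,"rx": 0,"ry": 0,"rz": 0,"jaw": 1.5},{"x": 0,"y": 0,"z": 4.5,"rx": 0,"ry": 0,"rz": 0,"jaw": 1.5},{"x": 0,"y": 0,"z": 3,"rx": 0,"ry": 0,"rz": 0,"jaw": 1.5},{"x": 0,"y": 0,"z": 1.2,"rx": 0,"ry": 0,"rz": 0,"jaw": 1.5}])

```text
clock: 8.95
tool_pos: [0.4604, 0.2859, 0.0685]
eef_rot: [0.204, 0.979, -0.003, -0.002]
contact_force: [-0.4, 0.8, -1.4]
opening: 0.241
finger_force: 30.0
```

Call:
send_rows(motion=[{"x": 0,"y": 0,"z": 0.2,"rx": 0,"ry": 0,"rz": 0,"jaw": 1.5},{"x": 0,"y": 0,"z": 0.2,"rx": 0,"ry": 0,"rz": 0,"jaw": 1.5},{"x": 0,"y": 0,"z": 0.1,"rx": 0,"ry": 0,"rz": 0,"jaw": 1.5},{"x": 0,"y": 0,"z": 0,"rx": 0,"ry": 0,"rz": 0,"jaw": 1.5},{"x": 0,"y": 0,"z": 0,"rx": 0,"ry": 0,"rz": 0,"jaw": 1.5}])

```text
clock: 9.45
tool_pos: [0.4627, 0.2886, 0.0677]
eef_rot: [0.204, 0.979, 0.001, 0.001]
contact_force: [0.5, -0.4, -1.9]
opening: 0.243
finger_force: 30.0
```

Call:
send_rows(motion=[{"x": 0,"y": 0,"z": 0.2,"rx": 0,"ry": 0,"rz": 0,"jaw": 1.5},{"x": 0,"y": 0,"z": 0.2,"rx": 0,"ry": 0,"rz": 0,"jaw": 1.5},{"x": 0,"y": 0,"z": 0.1,"rx": 0,"ry": 0,"rz": 0,"jaw": 1.5},{"x": 0,"y": 0,"z": 0.1,"rx": 0,"ry": 0,"rz": 0,"jaw": 1.5},{"x": 0,"y": 0,"z": 0,"rx": 0,"ry": 0,"rz": 0,"jaw": 1.5}])

```text
clock: 9.95
tool_pos: [0.4621, 0.2882, 0.0614]
eef_rot: [0.204, 0.979, -0.0, 0.0]
contact_force: [-1.7, -1.2, 5.6]
opening: 0.242
finger_force: 30.0
```

Contact at the original height, so I'll release and rise.

Call:
send_rows(motion=[{"x": 0,"y": 0,"z": 0,"rx": 0,"ry": 0,"rz": 0,"jaw": 2.6},{"x": 0,"y": 0,"z": 0,"rx": 0,"ry": 0,"rz": 0,"jaw": 4},{"x": 0,"y": 0,"z": 0,"rx": 0,"ry": 0,"rz": 0,"jaw": 5.5},{"x": 0,"y": 0,"z": 0,"rx": 0,"ry": 0,"rz": 0,"jaw": 5.5},{"x": 0,"y": 0,"z": 0,"rx": 0,"ry": 0,"rz": 0,"jaw": 5.5}])

```text
clock: 10.45
tool_pos: [0.4621, 0.2883, 0.0606]
eef_rot: [0.204, 0.979, -0.0, -0.0]
contact_force: [0.3, 0.3, -0.7]
opening: 0.62
finger_force: 0.0
```

Call:
send_rows(motion=[{"x": 0,"y": 0,"z": -1.5,"rx": 0,"ry": 0,"rz": 0,"jaw": 5.5},{"x": 0,"y": 0,"z": -3,"rx": 0,"ry": 0,"rz": 0,"jaw": 5.5},{"x": 0,"y": 0,"z": -4,"rx": 0,"ry": 0,"rz": 0,"jaw": 5.5},{"x": 0,"y": 0,"z": -4,"rx": 0,"ry": 0,"rz": 0,"jaw": 5.5},{"x": 0,"y": 0,"z": -4,"rx": 0,"ry": 0,"rz": 0,"jaw": 5.5}])

```text
clock: 10.95
tool_pos: [0.4618, 0.288, 0.2272]
eef_rot: [0.204, 0.979, -0.0, -0.0]
contact_force: [0.7, -0.1, -1.0]
opening: 0.624
finger_force: 0.0
```

```bash
python3 - <<'E'
from h import *
s=snap('scene')
b=blob(s,(0,140,60),(16,255,255),(300,230,360,300));print('orange',b[:2])
ax=np.array([.178,-.984,0]); ax/=np.linalg.norm(ax)
zt=ax*np.sin(np.radians(35))+np.array([0,0,-np.cos(np.radians(35))])   # tool z
G=np.array([.529,-.0995,0])-.1243*ax; G[2]=.109
print('grip',G,'tool z',zt)
yh=np.cross([0,0,1],ax)      # horizontal in-panel
d=np.cross(zt,yh)
st=get_state();print('q',st['q'])
p0,r0=pose()
# least twist from present orientation, then extra twist about z
a=np.cross(r0.as_matrix()[:,2],zt); th=np.arcsin(np.linalg.norm(a)); r1=R.from_rotvec(a/np.linalg.norm(a)*th)*r0
print(r1.as_matrix()[:,2], 'tool y',r1.as_matrix()[:,1], r1.as_quat())
pre=G+zt*(.008-.07); print('pre',pre,'grasp tcp',G+zt*.008)
plan(pre,r1,10)
E
```

```text
orange (array([328.265, 262.896]), array([323, 249,  12,  29, 211], dtype=int32))
grip [0.507 0.023 0.109] tool z [ 0.102 -0.564 -0.819]
q [-0.481  0.611 -0.263  1.826  0.228  0.723  0.29 ]
[ 0.102 -0.564 -0.819] tool y [ 0.429  0.768 -0.476] [ 0.196  0.933 -0.279  0.113]
pre [0.501 0.058 0.16 ] grasp tcp [0.508 0.018 0.102]
from [0.465 0.29  0.233] n 10 rot total [ 0.516 -0.336 -0.   ]
[-1.254 -1.994  0.723] [ 0.052 -0.034 -0.   ]
[-1.228 -1.953  0.867] [ 0.052 -0.034 -0.   ]
[-1.196 -1.905  1.007] [ 0.052 -0.034 -0.   ]
[-1.16  -1.849  1.143] [ 0.052 -0.034 -0.   ]
[-1.119 -1.787  1.275] [ 0.052 -0.034 -0.   ]
[-1.074 -1.718  1.403] [ 0.052 -0.034 -0.   ]
[-1.025 -1.642  1.525] [ 0.052 -0.034 -0.   ]
[-0.972 -1.56   1.641] [ 0.052 -0.034 -0.   ]
[-0.915 -1.473  1.751] [ 0.052 -0.034 -0.   ]
[-0.855 -1.38   1.854] [ 0.052 -0.034 -0.   ]
```

The tool is standing on the mat, its blob almost unchanged. Moving to the pre-grasp in front of the knob, tilting 35° on the way.

Call:
send_rows(motion=[{"x": -1.25,"y": -2.0,"z": 0.72,"rx": 0.052,"ry": -0.034,"rz": 0,"jaw": 6.5},{"x": -1.23,"y": -1.95,"z": 0.87,"rx": 0.052,"ry": -0.034,"rz": 0,"jaw": 6.5},{"x": -1.2,"y": -1.9,"z": 1.0,"rx": 0.052,"ry": -0.034,"rz": 0,"jaw": 6.5},{"x": -1.16,"y": -1.85,"z": 1.14,"rx": 0.052,"ry": -0.034,"rz": 0,"jaw": 6.5},{"x": -1.12,"y": -1.79,"z": 1.28,"rx": 0.052,"ry": -0.034,"rz": 0,"jaw": 6.5}])

```text
clock: 11.5
tool_pos: [0.48, 0.1709, 0.1895]
eef_rot: [0.201, 0.967, -0.145, 0.057]
contact_force: [-0.5, 0.0, 0.6]
opening: 0.74
finger_force: 0.0
```

Call:
send_rows(motion=[{"x": -1.07,"y": -1.72,"z": 1.4,"rx": 0.052,"ry": -0.034,"rz": 0,"jaw": 6.5},{"x": -1.02,"y": -1.64,"z": 1.52,"rx": 0.052,"ry": -0.034,"rz": 0,"jaw": 6.5},{"x": -0.97,"y": -1.56,"z": 1.64,"rx": 0.052,"ry": -0.034,"rz": 0,"jaw": 6.5},{"x": -0.92,"y": -1.47,"z": 1.75,"rx": 0.052,"ry": -0.034,"rz": 0,"jaw": 6.5},{"x": -0.86,"y": -1.38,"z": 1.85,"rx": 0.052,"ry": -0.034,"rz": 0,"jaw": 6.5}])

```text
clock: 12.0
tool_pos: [0.4978, 0.0548, 0.1538]
eef_rot: [0.194, 0.932, -0.285, 0.112]
contact_force: [-0.9, -0.2, -0.3]
opening: 0.738
finger_force: 0.0
```

Call:
send_rows(motion=[{"x": 0,"y": 0,"z": 0,"rx": 0,"ry": 0,"rz": 0.14,"jaw": 6.5},{"x": 0,"y": 0,"z": 0,"rx": 0,"ry": 0,"rz": 0.14,"jaw": 6.5},{"x": 0,"y": 0,"z": 0,"rx": 0,"ry": 0,"rz": 0.14,"jaw": 6.5},{"x": 0,"y": 0,"z": 0,"rx": 0,"ry": 0,"rz": 0.14,"jaw": 6.5},{"x": 0,"y": 0,"z": 0,"rx": 0,"ry": 0,"rz": 0.14,"jaw": 6.5}])

```text
clock: 12.5
tool_pos: [0.4976, 0.0556, 0.1539]
eef_rot: [0.504, 0.808, -0.228, 0.203]
contact_force: [-0.3, -0.0, 0.3]
opening: 0.741
finger_force: 0.0
```

```bash
cat >> h.py <<'E'
ax=np.array([.178,-.984,0]); ax/=np.linalg.norm(ax)
zt=ax*np.sin(np.radians(35))+np.array([0,0,-np.cos(np.radians(35))])
G=np.array([.529,-.0995,0])-.1243*ax; G[2]=.109
def rel():
    p,r=pose(); m=r.as_matrix()
    print('tcp',p,'off axis (tool cm)',r.inv().apply(G+zt*.008-p)*100,'tilt err (tool)',np.cross([0,0,1],r.inv().apply(zt)))
E
python3 - <<'E'
from h import *
rel(); print(get_state()['q'])
t=snap('top');s=snap('scene')
k2=blob(s,(0,0,0),(180,255,60),(236,180,262,208));print(k2[:2])
a=cv2.resize(s['img'][120:250,170:320],(600,520),interpolation=2)
b=cv2.resize(t['img'][150:250,220:320],(200,200),interpolation=2)
b=np.vstack([b,np.zeros((320,200,3),np.uint8)])
cv2.imwrite('pics/f.png',np.hstack([a,b])[:,:,::-1])
E
```

```text
tcp [0.498 0.056 0.154] off axis (tool cm) [-0.236  0.314  6.418] tilt err (tool) [-0.008  0.008  0.   ]
[-0.791  0.858  0.401  2.011  0.53   0.591 -0.517]
(array([251.155, 194.516]), array([238, 180,  24,  28, 560], dtype=int32))
```

View pics/f.png

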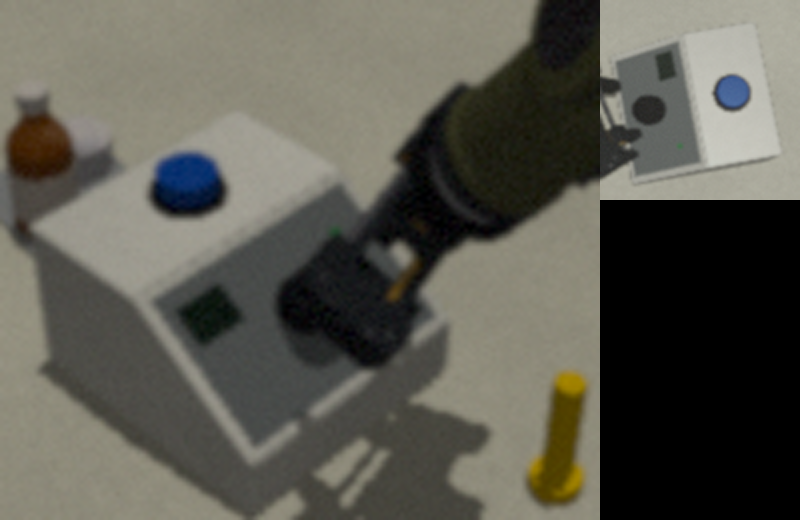

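The fingers stand in line in front of the knob, and the top view shows the knob at (649,108) between the fingers' reach. I'll correct 2–3 mm and advance.

Call:
send_rows(motion=[{"x": -0.24,"y": 0.31,"z": 1,"rx": -0.008,"ry": 0.008,"rz": 0,"jaw": 6.5},{"x": 0,"y": 0,"z": 2,"rx": 0,"ry": 0,"rz": 0,"jaw": 6.5},{"x": 0,"y": 0,"z": 1.8,"rx": 0,"ry": 0,"rz": 0,"jaw": 6.5},{"x": 0,"y": 0,"z": 1,"rx": 0,"ry": 0,"rz": 0,"jaw": 6.5},{"x": 0,"y": 0,"z": 0.4,"rx": 0,"ry": 0,"rz": 0,"jaw": 6.5}])

```text
clock: 13.1
tool_pos: [0.5073, 0.019, 0.1036]
eef_rot: [0.501, 0.811, -0.225, 0.201]
contact_force: [-0.1, -0.4, -0.4]
opening: 0.737
finger_force: 0.0
```

Call:
send_rows(motion=[{"x": 0,"y": 0,"z": 0,"rx": 0,"ry": 0,"rz": 0,"jaw": 6},{"x": 0,"y": 0,"z": 0,"rx": 0,"ry": 0,"rz": 0,"jaw": 5.5},{"x": 0,"y": 0,"z": 0,"rx": 0,"ry": 0,"rz": 0,"jaw": 5},{"x": 0,"y": 0,"z": 0,"rx": 0,"ry": 0,"rz": 0,"jaw": 4.7},{"x": 0,"y": 0,"z": 0,"rx": 0,"ry": 0,"rz": 0,"jaw": 4.7}])

```text
clock: 13.6
tool_pos: [0.5078, 0.0199, 0.1045]
eef_rot: [0.502, 0.811, -0.223, 0.201]
contact_force: [-0.1, -1.1, -0.4]
opening: 0.532
finger_force: 0.0
```

```bash
python3 - <<'E'
from h import *
rel(); g=get_state();print(g['q'],g['contact_force'])
E
```

```text
tcp [0.508 0.02  0.105] off axis (tool cm) [ 0.001 -0.042  0.262] tilt err (tool) [-0.  0.  0.]
[-0.74   0.959  0.442  2.046  0.589  0.422 -0.548] [-0.064 -1.081 -0.445]
```

Call:
send_rows(motion=[{"x": 0,"y": 0,"z": 0,"rx": 0,"ry": 0,"rz": 0,"jaw": 4.2},{"x": 0,"y": 0,"z": 0,"rx": 0,"ry": 0,"rz": 0,"jaw": 3.5},{"x": 0,"y": 0,"z": 0,"rx": 0,"ry": 0,"rz": 0,"jaw": 3.5},{"x": 0,"y": 0,"z": 0,"rx": 0,"ry": 0,"rz": 0,"jaw": 3.5},{"x": 0,"y": 0,"z": 0,"rx": 0,"ry": 0,"rz": 0,"jaw": 3.5}], grip_force=15)

```text
clock: 14.1
tool_pos: [0.5054, 0.0183, 0.1048]
eef_rot: [0.502, 0.81, -0.226, 0.2]
contact_force: [-5.7, 0.9, 4.8]
opening: 0.451
finger_force: 15.0
```

```bash
cat >> h.py <<'E'
def tq():
    g=get_state(); p,r=pose(); print('q7',g['q'][6],'F tool',r.inv().apply(g['contact_force']),'M tool',r.inv().apply(g['moment']),'open mm',g['opening']*88,'j',g['joint_torque'][6])
E
python3 -c "
from h import *
rel();tq()"
```

```text
tcp [0.505 0.018 0.105] off axis (tool cm) [0.036 0.244 0.212] tilt err (tool) [-0.006  0.001  0.   ]
q7 -0.5484639476265047 F tool [ 0.344 -5.562 -5.026] M tool [ 1.077  0.516 -0.034] open mm 39.71439792639015 j 0.019298174302093685
```

The opening reads 40 mm, so the knob is held. Its true axis lies about 3 mm off along −y, so I'll correct that and start winding anticlockwise.

Call:
send_rows(motion=[{"x": 0,"y": -0.3,"z": 0,"rx": 0,"ry": 0,"rz": 0,"jaw": 3.5},{"x": 0,"y": 0,"z": 0,"rx": 0,"ry": 0,"rz": 0,"jaw": 3.5},{"x": 0,"y": 0,"z": 0,"rx": 0,"ry": 0,"rz": -0.1,"jaw": 3.5},{"x": 0,"y": 0,"z": 0,"rx": 0,"ry": 0,"rz": -0.12,"jaw": 3.5},{"x": 0,"y": 0,"z": 0,"rx": 0,"ry": 0,"rz": -0.12,"jaw": 3.5}])

```text
clock: 14.6
tool_pos: [0.505, 0.0181, 0.105]
eef_rot: [0.356, 0.885, -0.255, 0.16]
contact_force: [-0.8, -1.4, 1.6]
opening: 0.452
finger_force: 14.9
```

```bash
python3 -c "
from h import *
rel();tq()"
```

```text
tcp [0.505 0.018 0.105] off axis (tool cm) [-0.059  0.295  0.22 ] tilt err (tool) [-0.002  0.001  0.   ]
q7 -0.33205952194923016 F tool [-0.922 -1.985 -0.572] M tool [0.149 0.402 0.057] open mm 39.79071330545426 j -0.791376605629921
```

Call:
send_rows(motion=[{"x": 0,"y": 0,"z": 0,"rx": 0,"ry": 0,"rz": -0.14,"jaw": 3.5},{"x": 0,"y": 0,"z": 0,"rx": 0,"ry": 0,"rz": -0.14,"jaw": 3.5},{"x": 0,"y": 0,"z": 0,"rx": 0,"ry": 0,"rz": -0.14,"jaw": 3.5},{"x": 0,"y": 0,"z": 0,"rx": 0,"ry": 0,"rz": -0.14,"jaw": 3.5},{"x": 0,"y": 0,"z": 0,"rx": 0,"ry": 0,"rz": 0,"jaw": 3.5}])

```text
clock: 15.1
tool_pos: [0.5046, 0.0176, 0.1052]
eef_rot: [0.1, 0.948, -0.29, 0.083]
contact_force: [-1.9, -0.0, 4.2]
opening: 0.45
finger_force: 14.9
```

```bash
python3 -c "
from h import *
rel();tq()"
```

```text
tcp [0.505 0.018 0.105] off axis (tool cm) [-0.226  0.283  0.218] tilt err (tool) [-0.002 -0.001  0.   ]
q7 0.06626831813651617 F tool [ 0.924 -2.71  -3.629] M tool [ 0.416  0.353 -0.012] open mm 39.577431639441826 j 0.7399098761379719
```

Call:
send_rows(motion=[{"x": 0,"y": -0.1,"z": 0,"rx": 0,"ry": 0,"rz": -0.14,"jaw": 3.5},{"x": 0,"y": 0,"z": 0,"rx": 0,"ry": 0,"rz": -0.14,"jaw": 3.5},{"x": 0,"y": 0,"z": 0,"rx": 0,"ry": 0,"rz": -0.14,"jaw": 3.5},{"x": 0,"y": 0,"z": 0,"rx": 0,"ry": 0,"rz": -0.14,"jaw": 3.5},{"x": 0,"y": 0,"z": 0,"rx": 0,"ry": 0,"rz": 0,"jaw": 3.5}])

```text
clock: 15.6
tool_pos: [0.5046, 0.0169, 0.1057]
eef_rot: [-0.165, 0.939, -0.301, 0.001]
contact_force: [-2.3, 1.0, 5.7]
opening: 0.449
finger_force: 15.0
```

```bash
cat >> h.py <<'E'
R0=R.from_quat([.502,.81,-.226,.2])
def rep():
    rel();tq(); p,r=pose(); print('turn',(R0.inv()*r).as_rotvec(),'q',get_state()['q'])
E
python3 -c "
from h import *
rep()"
```

```text
tcp [0.505 0.017 0.106] off axis (tool cm) [-0.362  0.195  0.222] tilt err (tool) [-0.001 -0.002  0.   ]
q7 0.5196478703932217 F tool [ 2.468 -1.761 -5.451] M tool [ 0.177  0.392 -0.044] open mm 39.501347229995716 j 0.8245449140667915
turn [-0.003 -0.003 -1.456] q [-0.522  0.895  0.068  2.045  0.98   0.653  0.52 ]
```

Call:
send_rows(motion=[{"x": 0,"y": 0,"z": 0,"rx": 0,"ry": 0,"rz": -0.14,"jaw": 3.5},{"x": 0,"y": 0,"z": 0,"rx": 0,"ry": 0,"rz": -0.14,"jaw": 3.5},{"x": 0,"y": 0,"z": 0,"rx": 0,"ry": 0,"rz": -0.14,"jaw": 3.5},{"x": 0,"y": 0,"z": 0,"rx": 0,"ry": 0,"rz": 0,"jaw": 3.5},{"x": 0,"y": 0,"z": 0,"rx": 0,"ry": 0,"rz": 0,"jaw": 3.5}])

```text
clock: 16.1
tool_pos: [0.5049, 0.0166, 0.1059]
eef_rot: [-0.355, 0.885, -0.296, -0.061]
contact_force: [-1.0, -1.0, 5.3]
opening: 0.449
finger_force: 15.0
```

```bash
python3 -c "
from h import *
rep()"
```

```text
tcp [0.505 0.017 0.106] off axis (tool cm) [-0.412  0.08   0.219] tilt err (tool) [-0.001 -0.002  0.   ]
q7 0.883202024290426 F tool [ 2.961 -2.436 -3.867] M tool [0.207 0.22  0.061] open mm 39.5030214882009 j 0.11711086146533489
turn [-0.002 -0.005 -1.872] q [-0.465  0.891 -0.027  2.042  1.034  0.719  0.883]
```

Call:
send_rows(motion=[{"x": 0.1,"y": -0.1,"z": -0.05,"rx": 0,"ry": 0,"rz": -0.14,"jaw": 3.5},{"x": 0,"y": 0,"z": 0,"rx": 0,"ry": 0,"rz": -0.14,"jaw": 3.5},{"x": 0,"y": 0,"z": 0,"rx": 0,"ry": 0,"rz": -0.1,"jaw": 3.5},{"x": 0,"y": 0,"z": 0,"rx": 0,"ry": 0,"rz": 0,"jaw": 3.5},{"x": 0,"y": 0,"z": 0,"rx": 0,"ry": 0,"rz": 0,"jaw": 3.5}])

```text
clock: 16.6
tool_pos: [0.5051, 0.0163, 0.1064]
eef_rot: [-0.517, 0.801, -0.278, -0.116]
contact_force: [3.3, -3.5, -2.2]
opening: 0.448
finger_force: 15.0
```

```bash
python3 -c "
from h import *
rep()"
```

```text
tcp [0.505 0.016 0.106] off axis (tool cm) [-0.45  -0.038  0.237] tilt err (tool) [-0.    -0.001  0.   ]
q7 1.2290154803552575 F tool [ 0.206 -3.295  4.137] M tool [ 0.11  -0.391 -0.057] open mm 39.400488773023895 j 0.07423096569254994
turn [-0.003 -0.006 -2.254] q [-0.416  0.889 -0.106  2.04   1.073  0.772  1.229]
```

Call:
send_rows(motion=[{"x": 0,"y": 0,"z": 0,"rx": 0,"ry": 0,"rz": -0.1,"jaw": 3.5},{"x": 0,"y": 0,"z": 0,"rx": 0,"ry": 0,"rz": -0.1,"jaw": 3.5},{"x": 0,"y": 0,"z": 0,"rx": 0,"ry": 0,"rz": -0.1,"jaw": 3.5},{"x": 0,"y": 0,"z": 0,"rx": 0,"ry": 0,"rz": 0,"jaw": 3.5},{"x": 0,"y": 0,"z": 0,"rx": 0,"ry": 0,"rz": 0,"jaw": 3.5}])

```text
clock: 17.1
tool_pos: [0.5054, 0.0161, 0.1069]
eef_rot: [-0.631, 0.715, -0.258, -0.156]
contact_force: [4.1, -3.2, 0.0]
opening: 0.451
finger_force: 15.0
```

```bash
python3 -c "
from h import *
rep()"
```

```text
tcp [0.505 0.016 0.107] off axis (tool cm) [-0.46  -0.129  0.258] tilt err (tool) [-0.001 -0.002  0.   ]
q7 1.5057254575988086 F tool [ 2.028 -4.279  2.202] M tool [ 0.657 -0.013  0.037] open mm 39.727291777655694 j 0.07598800817504525
turn [-0.001 -0.007 -2.554] q [-0.382  0.89  -0.162  2.038  1.098  0.813  1.506]
```

Call:
send_rows(motion=[{"x": 0.1,"y": -0.1,"z": 0,"rx": 0,"ry": 0,"rz": -0.1,"jaw": 3.5},{"x": 0,"y": 0,"z": 0,"rx": 0,"ry": 0,"rz": -0.1,"jaw": 3.5},{"x": 0,"y": 0,"z": 0,"rx": 0,"ry": 0,"rz": -0.1,"jaw": 3.5},{"x": 0,"y": 0,"z": 0,"rx": 0,"ry": 0,"rz": 0,"jaw": 3.5},{"x": 0,"y": 0,"z": 0,"rx": 0,"ry": 0,"rz": 0,"jaw": 3.5}])

```text
clock: 17.6
tool_pos: [0.506, 0.0163, 0.1071]
eef_rot: [0.731, -0.612, 0.231, 0.192]
contact_force: [4.5, -1.9, -2.4]
opening: 0.45
finger_force: 15.0
```

```bash
python3 -c "
from h import *
rep()"
```

```text
tcp [0.506 0.016 0.107] off axis (tool cm) [-0.404 -0.203  0.287] tilt err (tool) [-0.001  0.     0.   ]
q7 1.7898786744050887 F tool [ 0.836 -4.054  3.482] M tool [ 0.642 -0.356 -0.033] open mm 39.58252972487895 j 0.02924279950093478
turn [-0.003 -0.009 -2.855] q [-0.348  0.891 -0.216  2.035  1.118  0.851  1.79 ]
```

Call:
send_rows(motion=[{"x": 0,"y": 0,"z": 0,"rx": 0,"ry": 0,"rz": -0.1,"jaw": 3.5},{"x": 0,"y": 0,"z": 0,"rx": 0,"ry": 0,"rz": -0.05,"jaw": 3.5},{"x": 0,"y": 0,"z": 0,"rx": 0,"ry": 0,"rz": 0,"jaw": 3.5},{"x": 0,"y": 0,"z": 0,"rx": 0,"ry": 0,"rz": 0,"jaw": 3.5},{"x": 0,"y": 0,"z": 0,"rx": 0,"ry": 0,"rz": 0,"jaw": 3.5}])

```text
clock: 18.1
tool_pos: [0.5063, 0.0162, 0.1073]
eef_rot: [0.775, -0.556, 0.216, 0.209]
contact_force: [5.4, -1.4, -0.8]
opening: 0.449
finger_force: 15.0
```

```bash
python3 -c "
from h import *
rep()"
```

```text
tcp [0.506 0.016 0.107] off axis (tool cm) [-0.399 -0.238  0.295] tilt err (tool) [-0.001 -0.     0.   ]
q7 1.9310796427881134 F tool [ 2.152 -4.847  1.984] M tool [ 0.96  -0.088  0.184] open mm 39.489472617373416 j 0.2371437381953001
turn [-0.001 -0.01  -3.005] q [-0.333  0.893 -0.241  2.034  1.127  0.869  1.931]
```

Call:
send_rows(motion=[{"x": 0,"y": -0.1,"z": 0,"rx": 0,"ry": 0,"rz": -0.06,"jaw": 3.5},{"x": 0,"y": 0,"z": 0,"rx": 0,"ry": 0,"rz": -0.06,"jaw": 3.5},{"x": 0,"y": 0,"z": 0,"rx": 0,"ry": 0,"rz": 0,"jaw": 3.5},{"x": 0,"y": 0,"z": 0,"rx": 0,"ry": 0,"rz": 0,"jaw": 3.5},{"x": 0,"y": 0,"z": 0,"rx": 0,"ry": 0,"rz": 0,"jaw": 3.5}])

```text
clock: 18.6
tool_pos: [0.5062, 0.0169, 0.1069]
eef_rot: [0.808, -0.507, 0.202, 0.222]
contact_force: [2.1, 0.5, -1.9]
opening: 0.45
finger_force: 15.0
```

```bash
python3 -c "
from h import *
rep()"
```

```text
tcp [0.506 0.017 0.107] off axis (tool cm) [-0.292 -0.257  0.298] tilt err (tool) [ 0.     0.001 -0.   ]
q7 2.049105243078919 F tool [-0.604 -2.403  1.485] M tool [ 0.603 -0.598 -0.008] open mm 39.627352855883196 j 0.009051508968695998
turn [-0.003 -0.009 -3.128] q [-0.321  0.895 -0.262  2.031  1.132  0.884  2.049]
```

Call:
send_rows(motion=[{"x": 0,"y": 0,"z": 0,"rx": 0,"ry": 0,"rz": 0,"jaw": 3.5},{"x": 0,"y": 0,"z": 0,"rx": 0,"ry": 0,"rz": 0,"jaw": 3.5},{"x": 0,"y": 0,"z": 0,"rx": 0,"ry": 0,"rz": 0,"jaw": 3.5},{"x": 0,"y": 0,"z": 0,"rx": 0,"ry": 0,"rz": -0.05,"jaw": 3.5},{"x": 0,"y": 0,"z": 0,"rx": 0,"ry": 0,"rz": -0.05,"jaw": 3.5}], grip_force=30)

```text
clock: 19.1
tool_pos: [0.507, 0.0159, 0.1076]
eef_rot: [0.832, -0.466, 0.192, 0.232]
contact_force: [3.1, 0.1, 1.0]
opening: 0.446
finger_force: 30.0
```

```bash
python3 -c "
from h import *
rep()"
```

```text
tcp [0.507 0.016 0.108] off axis (tool cm) [-0.408 -0.273  0.292] tilt err (tool) [ 0.001 -0.001  0.   ]
q7 2.145727278546595 F tool [ 2.054 -2.52  -0.553] M tool [ 0.752 -0.437  0.261] open mm 39.28953728448286 j 0.012534417619463056
turn [-0.001  0.008  3.056] q [-0.31   0.896 -0.277  2.029  1.138  0.898  2.146]
```

Call:
send_rows(motion=[{"x": 0,"y": 0,"z": 0,"rx": 0,"ry": 0,"rz": -0.02,"jaw": 3.5},{"x": 0,"y": 0,"z": 0,"rx": 0,"ry": 0,"rz": -0.02,"jaw": 3.5},{"x": 0,"y": 0,"z": 0,"rx": 0,"ry": 0,"rz": -0.02,"jaw": 3.5},{"x": 0,"y": 0,"z": 0,"rx": 0,"ry": 0,"rz": -0.02,"jaw": 3.5},{"x": 0,"y": 0,"z": 0,"rx": 0,"ry": 0,"rz": -0.02,"jaw": 3.5}])

```text
clock: 19.6
tool_pos: [0.5069, 0.0164, 0.1072]
eef_rot: [0.855, -0.423, 0.179, 0.241]
contact_force: [5.2, 1.6, 0.2]
opening: 0.448
finger_force: 30.0
```

```bash
python3 -c "
from h import *
rep()"
```

```text
tcp [0.507 0.016 0.107] off axis (tool cm) [-0.317 -0.288  0.286] tilt err (tool) [-0. -0.  0.]
q7 2.2417198307248407 F tool [ 2.098 -4.972 -0.497] M tool [ 1.082 -0.075  0.769] open mm 39.41094722166444 j 0.48993922770023346
turn [0.    0.009 2.953] q [-0.301  0.898 -0.293  2.029  1.144  0.908  2.242]
```

Call:
send_rows(motion=[{"x": 0,"y": 0,"z": 0,"rx": 0,"ry": 0,"rz": 0,"jaw": 3.5},{"x": 0,"y": 0,"z": 0,"rx": 0,"ry": 0,"rz": 0,"jaw": 3.5},{"x": 0,"y": 0,"z": 0,"rx": 0,"ry": 0,"rz": 0,"jaw": 3.5},{"x": 0,"y": 0,"z": 0,"rx": 0,"ry": 0,"rz": 0,"jaw": 3.5},{"x": 0,"y": 0,"z": 0,"rx": 0,"ry": 0,"rz": 0,"jaw": 3.5}])

```text
clock: 20.1
tool_pos: [0.5069, 0.0164, 0.1072]
eef_rot: [0.854, -0.424, 0.179, 0.241]
contact_force: [4.6, 0.7, 0.7]
opening: 0.444
finger_force: 30.0
```

```bash
python3 -c "
from h import *
rep()"
```

```text
tcp [0.507 0.016 0.107] off axis (tool cm) [-0.319 -0.289  0.286] tilt err (tool) [-0. -0.  0.]
q7 2.2407751125687767 F tool [ 2.605 -3.926 -0.532] M tool [ 1.055 -0.043  0.646] open mm 39.090704710354714 j 0.7099827378988266
turn [0.    0.009 2.954] q [-0.301  0.898 -0.293  2.029  1.144  0.908  2.241]
```

A sustained 0.65 Nm means the knob is at its end stop. I'll let go, recentre and regrasp free of wind-up, so the four clicks count from a true zero.

Call:
send_rows(motion=[{"x": 0,"y": 0,"z": 0,"rx": 0,"ry": 0,"rz": 0.05,"jaw": 4.8},{"x": 0.1,"y": -0.1,"z": 0,"rx": 0,"ry": 0,"rz": 0,"jaw": 4.8},{"x": 0,"y": 0,"z": 0,"rx": 0,"ry": 0,"rz": 0,"jaw": 4.8},{"x": 0,"y": 0,"z": 0,"rx": 0,"ry": 0,"rz": 0,"jaw": 4.8},{"x": 0,"y": 0,"z": 0,"rx": 0,"ry": 0,"rz": 0,"jaw": 4.8}])

```text
clock: 20.6
tool_pos: [0.5073, 0.0158, 0.1073]
eef_rot: [0.844, -0.444, 0.185, 0.238]
contact_force: [0.2, 0.1, -0.2]
opening: 0.544
finger_force: 0.0
```

```bash
python3 -c "
from h import *
rep()"
```

```text
tcp [0.507 0.016 0.107] off axis (tool cm) [-0.395 -0.271  0.259] tilt err (tool) [ 0.002  0.    -0.   ]
q7 2.1983993121939385 F tool [-0.085 -0.253  0.087] M tool [ 0.165 -0.565 -0.073] open mm 47.874756868964596 j -0.016409002128057182
turn [0.001 0.006 3.003] q [-0.304  0.898 -0.285  2.027  1.139  0.904  2.198]
```

Call:
send_rows(motion=[{"x": 0,"y": 0,"z": 0,"rx": 0,"ry": 0,"rz": 0,"jaw": 4.3},{"x": 0,"y": 0,"z": 0,"rx": 0,"ry": 0,"rz": 0,"jaw": 3.5},{"x": 0,"y": 0,"z": 0,"rx": 0,"ry": 0,"rz": 0,"jaw": 3.5},{"x": 0,"y": 0,"z": 0,"rx": 0,"ry": 0,"rz": 0,"jaw": 3.5},{"x": 0,"y": 0,"z": 0,"rx": 0,"ry": 0,"rz": 0,"jaw": 3.5}], grip_force=30)

```text
clock: 21.1
tool_pos: [0.5074, 0.0158, 0.1075]
eef_rot: [0.843, -0.445, 0.185, 0.238]
contact_force: [-2.4, -0.5, 2.1]
opening: 0.445
finger_force: 30.0
```

```bash
python3 -c "
from h import *
rep()"
```

```text
tcp [0.507 0.016 0.107] off axis (tool cm) [-0.414 -0.269  0.271] tilt err (tool) [ 0.002 -0.     0.   ]
q7 2.197724411387684 F tool [ 0.115  2.722 -1.677] M tool [-0.255 -0.634 -0.052] open mm 39.16847337784071 j -0.03953679115511477
turn [0.    0.007 3.004] q [-0.304  0.897 -0.285  2.027  1.139  0.904  2.198]
```

Call:
send_rows(motion=[{"x": 0,"y": 0,"z": 0,"rx": 0,"ry": 0,"rz": 0.1,"jaw": 3.5},{"x": 0,"y": 0,"z": 0,"rx": 0,"ry": 0,"rz": 0.1,"jaw": 3.5},{"x": 0,"y": 0,"z": 0,"rx": 0,"ry": 0,"rz": 0.1,"jaw": 3.5},{"x": 0,"y": 0,"z": 0,"rx": 0,"ry": 0,"rz": 0.1,"jaw": 3.5},{"x": 0,"y": 0,"z": 0,"rx": 0,"ry": 0,"rz": 0.1,"jaw": 3.5}])

```text
clock: 21.6
tool_pos: [0.5061, 0.0154, 0.1076]
eef_rot: [0.706, -0.641, 0.238, 0.185]
contact_force: [-6.2, 0.9, 3.8]
opening: 0.446
finger_force: 30.0
```

```bash
python3 -c "
from h import *
rep()"
```

```text
tcp [0.506 0.015 0.108] off axis (tool cm) [-0.52  -0.164  0.273] tilt err (tool) [ 0.003 -0.002  0.   ]
q7 1.722254813408749 F tool [ 1.058  5.892 -4.232] M tool [-1.288 -0.278 -0.197] open mm 39.21258154982078 j 0.8315818011760712
turn [-0.001 -0.003 -2.776] q [-0.353  0.891 -0.205  2.032  1.107  0.846  1.722]
```

Call:
send_rows(motion=[{"x": 0,"y": 0,"z": 0,"rx": 0,"ry": 0,"rz": 0.1,"jaw": 3.5},{"x": 0,"y": 0,"z": 0,"rx": 0,"ry": 0,"rz": 0.1,"jaw": 3.5},{"x": 0,"y": 0,"z": 0,"rx": 0,"ry": 0,"rz": 0.1,"jaw": 3.5},{"x": 0,"y": 0,"z": 0,"rx": 0,"ry": 0,"rz": 0.1,"jaw": 3.5},{"x": 0,"y": 0,"z": 0,"rx": 0,"ry": 0,"rz": 0.1,"jaw": 3.5}])

```text
clock: 22.1
tool_pos: [0.5048, 0.0155, 0.1073]
eef_rot: [-0.525, 0.796, -0.276, -0.121]
contact_force: [-8.8, 1.8, 4.6]
opening: 0.444
finger_force: 30.0
```

```bash
python3 -c "
from h import *
rep()"
```

```text
tcp [0.505 0.015 0.107] off axis (tool cm) [-0.574 -0.027  0.265] tilt err (tool) [ 0.004 -0.004  0.   ]
q7 1.257911674160721 F tool [ 4.544  7.043 -5.594] M tool [-1.795  0.429 -0.051] open mm 39.052527284703736 j 0.9443848952651024
turn [-0.002  0.    -2.277] q [-0.408  0.887 -0.116  2.037  1.068  0.783  1.258]
```

Call:
send_rows(motion=[{"x": 0,"y": 0,"z": 0,"rx": 0,"ry": 0,"rz": 0.1,"jaw": 3.5},{"x": 0,"y": 0,"z": 0,"rx": 0,"ry": 0,"rz": 0.1,"jaw": 3.5},{"x": 0,"y": 0,"z": 0,"rx": 0,"ry": 0,"rz": 0.1,"jaw": 3.5},{"x": 0,"y": 0,"z": 0,"rx": 0,"ry": 0,"rz": 0.1,"jaw": 3.5},{"x": 0,"y": 0,"z": 0,"rx": 0,"ry": 0,"rz": 0,"jaw": 3.5}])

```text
clock: 22.6
tool_pos: [0.5039, 0.016, 0.1069]
eef_rot: [-0.358, 0.884, -0.294, -0.065]
contact_force: [-9.9, 3.1, 3.4]
opening: 0.45
finger_force: 30.0
```

```bash
python3 -c "
from h import *
rep()"
```

```text
tcp [0.504 0.016 0.107] off axis (tool cm) [-0.56   0.091  0.267] tilt err (tool) [ 0.003 -0.005  0.   ]
q7 0.8964756614628321 F tool [ 6.52   6.841 -5.467] M tool [-1.9    1.04  -0.031] open mm 39.563639215405985 j -0.5104393512010574
turn [-0.002  0.002 -1.88 ] q [-0.456  0.888 -0.038  2.04   1.03   0.727  0.896]
```

The tool turned 1.399 rad from the stop and the torque is back near zero, which is the fourth detent. Letting go and backing out.

Call:
send_rows(motion=[{"x": 0.1,"y": 0.1,"z": 0,"rx": 0,"ry": 0,"rz": 0,"jaw": 3.5},{"x": 0,"y": 0,"z": 0,"rx": 0,"ry": 0,"rz": 0,"jaw": 4.6},{"x": 0,"y": 0,"z": 0,"rx": 0,"ry": 0,"rz": 0,"jaw": 6.5},{"x": 0,"y": 0,"z": 0,"rx": 0,"ry": 0,"rz": 0,"jaw": 6.5},{"x": 0,"y": 0,"z": 0,"rx": 0,"ry": 0,"rz": 0,"jaw": 6.5}])

```text
clock: 23.1
tool_pos: [0.5069, 0.016, 0.1073]
eef_rot: [-0.358, 0.884, -0.294, -0.062]
contact_force: [1.2, 0.5, -0.5]
opening: 0.737
finger_force: 0.0
```

Call:
send_rows(motion=[{"x": 0,"y": 0,"z": -1,"rx": 0,"ry": 0,"rz": 0,"jaw": 6.5},{"x": 0,"y": 0,"z": -2,"rx": 0,"ry": 0,"rz": 0,"jaw": 6.5},{"x": 0,"y": 0,"z": -3,"rx": 0,"ry": 0,"rz": 0,"jaw": 6.5},{"x": 0,"y": 0,"z": -3,"rx": 0,"ry": 0,"rz": 0,"jaw": 6.5},{"x": 0,"y": 0,"z": -2,"rx": 0,"ry": 0,"rz": 0,"jaw": 6.5}])

```text
clock: 23.6
tool_pos: [0.4953, 0.0802, 0.1992]
eef_rot: [-0.359, 0.884, -0.294, -0.061]
contact_force: [1.2, -0.0, -0.3]
opening: 0.737
finger_force: 0.0
```

```bash
python3 - <<'E'
from h import *
rep()
t=snap('top');s=snap('scene')
a=cv2.resize(s['img'][130:300,140:390],(600,408),interpolation=2)
b=cv2.resize(t['img'][140:280,120:370],(200,112),interpolation=2)
b=np.vstack([b,np.zeros((296,200,3),np.uint8)])
cv2.imwrite('pics/g.png',np.hstack([a,b])[:,:,::-1])
E
```

```text
tcp [0.495 0.08  0.199] off axis (tool cm) [-0.29   0.243 11.546] tilt err (tool) [ 0.001  0.002 -0.   ]
q7 1.0689026205809335 F tool [-0.927 -0.649  0.338] M tool [-0.51  -0.368 -0.029] open mm 64.89120170584889 j -0.15030168928205967
turn [-0.007 -0.006 -1.879] q [-0.515  0.73  -0.132  1.952  0.811  0.949  1.069]
```

View pics/g.png

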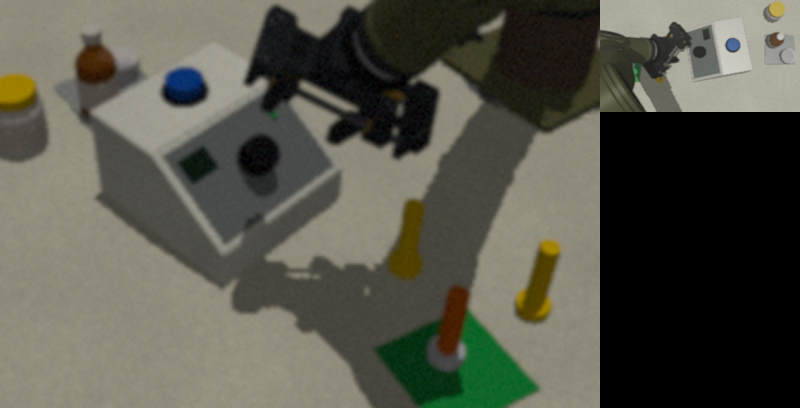

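The arm is clear of everything. The tool stands upright on the mat with its foot at (446,352), the cap is home at (184,85), the knob is free at (258,156), and the bottle, dishes and tub are in place. Handing in.

```bash
python3 -c "
from plant import *
print(finish_job())"
```

```text
the job is handed in; nothing more can be done
None
```

I handed in the job at about 24 s of the 72 s limit: the cap is pressed home, the orange tool stands upright on the mat, and the selector was wound to its anticlockwise stop, turned four clicks (1.399 rad) clockwise and released. The final images show the bottle, dishes and tub in place; the hand-in returned no verdict, and the selector position rests on turn angle and torque because the knob has no marks.

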